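# Return the oblong setting block to its lidded slot

## Task

The aluminium oblong setting block belongs in the storage slot whose label shows an oblong. Lift the loose knobbed lid off that slot and set it down, without dropping it, knob up in the middle of the cork mat; then stand the block in the opened sloping pocket, lowering it right down to the pocket floor before you let go. Leave the other two lids on and do not disturb anything else on the bench.

Things in the scene. Friction and masses are not known exactly. Their poses are not given: they have to be found in the camera images.
- block: the setting block: plain aluminium oblong block 54 (x) x 30 (y) x 70 mm high (z), with small dark dimples on its broad sides, about 0.3 kg, standing upright and loose on the bench. Origin: centre of its underside. In its pocket its z lies along the pocket's z and its x along the pocket's x, either way round.
- pocket_oblong: open pocket of the oblong slot, empty, 62 (x) x 38 (y) mm inside. Origin: centre of its floor, 46 mm above the bench. z points out along its axis, leaning 30 deg from vertical towards the robot; y is level along the row; x up the slope. Rim 28 mm above the floor (72 x 48 mm outside) on a 96 x 72 mm ledge 12 mm above the floor. The seated block stands 42 mm out of it.
- slot_oblong: wooden slot module that carries this pocket, fixed on the rack board, label a dark oblong. Three like modules stand 170 mm apart in any order; each has its label, a dark picture on a level plate 80 mm above the 12 mm board, at the side away from the robot, 75 mm along x. Origin: centre of its underside, under the pocket; z up. The other two hold their own blocks.
- lid_oblong: loose grey lid of the oblong slot: hollow box cover 84 (x) x 60 (y) x 67 mm, open below, 3 mm walls; dark round knob on top, 24 mm wide, 20 high, on a 14 mm neck; knob centre 90 mm from the origin along z; 0.15 kg. Origin: centre of its open underside. Starts on the pocket's ledge, leaning likewise, reaching 16 mm over the rim: draw it off along the pocket's axis.
- mat: square-cornered cork mat, 140 (x) x 130 (y) x 4 mm, fixed flat on the bench. Origin: centre of its underside.
- lid_round: same kind of lid, over the slot whose label shows a disc; leave it on
- lid_triangle: same kind of lid, over the slot whose label shows a triangle; leave it on
- pod: white-topped vacuum pod with black dots, 81 x 91 x 34 mm, loose on the bench; leave it alone
- pod_far: larger vacuum pod, 106 x 91 x 34 mm, loose on the bench; leave it alone
- collet_nut: dark steel ring nut, 42 mm diameter, 22 mm high, standing loose on the rack board between two modules; leave it alone
- plug_gauge: steel cylinder, 26 mm diameter, 35 mm high, standing loose on the rack board between two modules; leave it alone
- tape: black tape measure (steel disc on one side), 70 x 36 x 66 mm, loose; leave it alone
- wrench: wrench lying loose; leave it alone
- brush: brush lying loose; leave it alone
- oil: white bottle, 52 mm diameter, 150 mm high, loose; leave it alone
Mind the look-alikes: they are no part of the job. Of the things that look like the block, the smaller one is meant. Leave any pink look-alike of the lid_oblong alone.

How it is judged:
By the outcome, as a careful person would: the job done as asked, in the order asked, and still so for the second after the job is handed in, with the robot touching nothing.
It also fails if it takes over 72 s, if anything falls off the work surface, if the arm or the gripper's body presses on something with over 40 N, if the wrist force passes 120 N, or if a joint passes its speed limit or range.

## Robot

A 6-joint arm with a two-finger parallel gripper is mounted at the origin on the work surface. World frame = base frame: x ahead of the robot, y to its left, z up, the work surface at z = 0. Lengths are in m, angles in rad, forces in N, time in s.
With the tool pointing down it reaches from about 0.275 to 0.975 m from the base axis. Payload 8.4 kg.
Tool frame: the origin (TCP) lies at the centre of the arm's flange, where the gripper is bolted on; the fingertips stand 190 mm ahead of it and the grasp point (between the pads) lies 171 mm ahead of it (ctrl.tip_reach is the distance from the TCP to the fingertips, in m); z points along the fingers, y is the line along which they close (so a half turn about z gives the same grasp; the last joint's range is limited). The gripper opens to 92 mm and grips with 3 to 60 N. Pads are 20 mm wide; open, the fingers measure 128 mm over their backs; the gripper's body (75 mm by 189 mm) begins 69 mm behind the grasp point.
Start: joints at [1.16, 0.353, 1.633, -0, 1.155, -0.002], TCP at [0.248, 0.574, 0.405] pointing down, gripper open.
Joint ranges: [-2.63, 2.63], [-0.92, 2.1], [0.06, 2.66], [-1.3, 4.44], [0, 2.69], [-3.02, 3.02]. Speed limits (rad/s): [2.22, 2.22, 2.79, 3.14, 3.14, 3.14].

## Interface

Orientations are given as a unit quaternion [x, y, z, w].
In Python, from rig import ctrl gives the robot as it stands.
- The arm moves only by the tool drive_tool, never from a script. Its argument "targets" is a list of rows, each a list of 6 numbers: the shift along the tool's x, y, z in mm, then the turn, a rotation vector about the tool's x, y, z in rad. A call has 1 to 20 rows; each row shifts and turns the commanded pose from where the row before left it, along the tool's axes as they then stand; what a row does not reach is not made up. A row lasts 1/12 s, in which the tool goes at most 41.7 mm and 7.16 degrees, less where a joint would pass 70% of its speed; a pose out of reach is approached as far as the arm can. A call with a gripper value outside its range is refused whole. "hand" is the finger opening in mm, from 0 to 91.9, set as the call begins (left out, the last holds). The fingers move at their own pace and stop on an object; "squeeze" is the grip in N (left out, the last holds). Time passes only in rows, so rows that do not move let the fingers close. It gives the time, the measured TCP pose, the force, the opening and the grip force at its end, in the units of the state.
- ctrl.get_obs(): the state, without advancing time (a new reading comes with each control period).
- ctrl.get_image(name): name is "side" or "top"; returns the picture (480x640x3 uint8, blue, green, red); there is no depth.
- ctrl.camera_params(name): a dict with "fx", "fy", "cx", "cy" (pixels), "k1" (the pictures are not rectified: a ray, as slopes to the right and down, at radius r is drawn at 1 + k1 r^2 times it, then the intrinsics apply), "position" and "rotation" of the camera in the world. Camera axes: x right, y down, z forward; pixel columns grow to the right and rows downward; lengths in m; the calibration is good to about 2 mm. A picture is of the moment at which its call begins. camera_params takes no time and is no camera call.
- ctrl.close_job(): hands the job in; it is judged then, once.
The state is a dict: "clock": time; "q": joint angles; "qd": joint speeds; "joint_torque": joint torques, N m; "tool_pos": TCP position; "tool_rot": TCP orientation; "wrist_force": force on the tool from outside, world axes, zero at the start; "moment": the same for the moment, N m; "finger_gap": opening from 0.0 (shut) to 1.0 (fully open); "finger_force": force on a finger pad.
Only numpy, scipy, OpenCV 4.12 (cv2) and the standard library are available. Lean on these libraries where they do the work, as an engineer would, in place of code of your own. Each camera call takes 0.05 s, during which the arm holds its last target. There are 200 camera calls.

## Working session

There is one attempt and no reset: what is moved stays moved. The work goes in short steps, Python scripts to look and compute and a tool call to move; the robot and the scene stay as the last step left them, time stands still between calls to the robot, and variables do not carry over. Pictures are saved under pics/ and viewed, at most 10 in all, crops included, and the job is handed in when it is done.

Besides the shell and the picture viewer there is one more tool, called after "Emit:" as name([rows], argument=value, ...), one row to a line, values as JSON. drive_tool: Moves the arm, as the interface text tells. Its arguments: {"type":"object","properties":{"targets":{"type":"array"},"hand":{"type":"number"},"squeeze":{"type":"number"}},"required":["targets"]}

```bash
ls; mkdir -p pics; python3 - <<'E'
from rig import ctrl
import cv2
for n in("side","top"):
    cv2.imwrite(f"pics/{n}0.png",ctrl.get_image(n)); print(n,ctrl.camera_params(n))
print(ctrl.get_obs())
E
```

```text
pics
side {'fx': 492.4333941309145, 'fy': 492.4333941309145, 'cx': 312.1058587130726, 'cy': 239.74242977158067, 'k1': -0.08358155909387767, 'position': array([ 0.09563747, -0.81852997,  0.60571406]), 'rotation': array([ 0.84238572, -0.20189968,  0.11784409, -0.4855261 ])}
top {'fx': 441.94511076886704, 'fy': 441.94511076886704, 'cx': 318.05712834105583, 'cy': 238.99033949863332, 'k1': 0.003027367153034674, 'position': array([0.28195747, 0.01854047, 1.17431493]), 'rotation': array([ 0.73889129, -0.66576418,  0.06985266, -0.07693059])}
{'clock': 0.1, 'q': array([ 1.15956535e+00,  3.53632729e-01,  1.63406385e+00, -3.14137145e-06,
        1.15521762e+00, -2.37008819e-03]), 'qd': array([-0.00077829, -0.00156856, -0.00239805, -0.00154661,  0.00056165,
       -0.00010455]), 'joint_torque': array([ 3.79411376e-04, -5.94902050e+01, -3.34933376e+01,  6.99115824e-02,
        1.83766260e-02,  4.57516035e-05]), 'tool_pos': array([0.248377  , 0.57329851, 0.40400323]), 'tool_rot': array([ 2.03008831e-01,  9.79176684e-01, -6.46992048e-04, -1.34271013e-04]), 'wrist_force': array([0.72005109, 0.13915349, 0.09225798]), 'moment': array([ 0.00040484, -0.00558159, -0.00559453]), 'finger_force': 0.0, 'finger_gap': 0.9994409965249594}
```

View pics/side0.png

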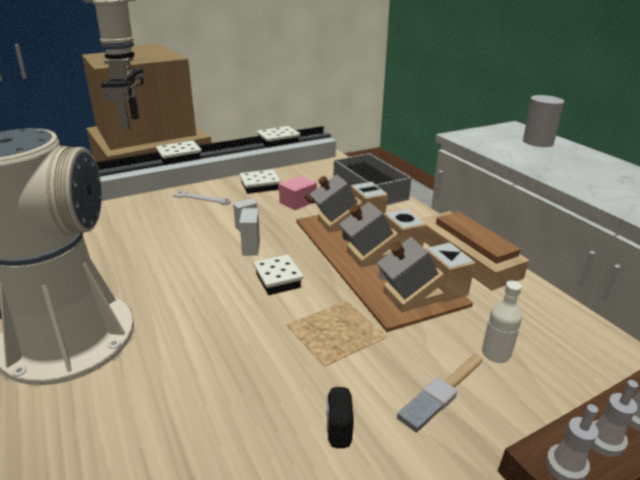

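View pics/top0.png

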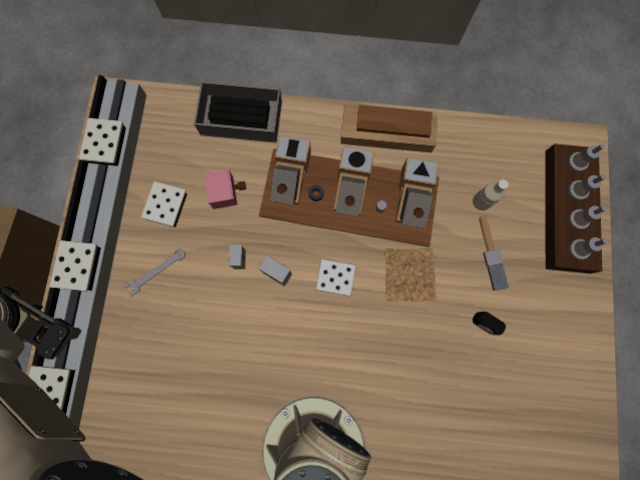

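The oblong slot is the leftmost one in the top view, with its label at (292,150) and its lid at (285,185). The smaller block is at (236,256) top and (244,213) side. The mat is at (410,274) top and (337,331) side.

```bash
cat > h.py <<'E'
import numpy as np, cv2
from rig import ctrl
from scipy.spatial.transform import Rotation as R
def ray(n,uv):
    p=ctrl.camera_params(n)
    K=np.array([[p['fx'],0,p['cx']],[0,p['fy'],p['cy']],[0,0,1.]])
    a=cv2.undistortPoints(np.array([[uv]],float),K,np.array([p['k1'],0,0,0,0.]))[0,0]
    d=R.from_quat(p['rotation']).apply([a[0],a[1],1]); return np.array(p['position']),d/np.linalg.norm(d)
def plane(n,uv,z):
    o,d=ray(n,uv); return o+d*(z-o[2])/d[2]
def tri(us,ut):
    o1,d1=ray('side',us);o2,d2=ray('top',ut)
    A=np.array([[1,-d1@d2],[d1@d2,-1]]);b=np.array([(o2-o1)@d1,(o2-o1)@d2])
    s,t=np.linalg.solve(A,b);p=o1+s*d1;q=o2+t*d2
    return (p+q)/2,np.linalg.norm(p-q)
def project(n,X):
    p=ctrl.camera_params(n);c=R.from_quat(p['rotation']).inv().apply(np.atleast_2d(X)-p['position'])
    a=c[:,:2]/c[:,2:];a=a*(1+p['k1']*(a**2).sum(1,keepdims=True))
    return a*[p['fx'],p['fy']]+[p['cx'],p['cy']]
E
python3 - <<'E'
from h import *
s=cv2.imread('pics/side0.png');t=cv2.imread('pics/top0.png')
a=cv2.resize(s[165:265,225:385],None,fx=5,fy=5,interpolation=cv2.INTER_CUBIC)
cv2.imwrite('pics/s1.png',a)
b=cv2.resize(t[135:285,205:325],None,fx=4,fy=4,interpolation=cv2.INTER_CUBIC)
b=np.hstack([b,b[:0]]) if 0 else b
cv2.imwrite('pics/t1.png',b)
# mat by colour
for n,im,roi,z in(('top',t,(370,235,450,310),.004),('side',s,(275,295,400,370),.004)):
    x0,y0,x1,y1=roi;h=cv2.cvtColor(im[y0:y1,x0:x1],cv2.COLOR_BGR2HSV)
    c=np.median(h[30:45,40:60].reshape(-1,3),0);print(n,c)
    m=((h[...,1]>c[1]-45+20)&(h[...,2]<c[2]+40)&(h[...,1]>100)).astype('uint8')*255
    m=cv2.morphologyEx(cv2.morphologyEx(m,cv2.MORPH_CLOSE,np.ones((7,7))),cv2.MORPH_OPEN,np.ones((7,7)))
    k=max(cv2.findContours(m,0,2)[0],key=cv2.contourArea)
    r=cv2.minAreaRect(k);print(r,cv2.contourArea(k))
    ap=cv2.approxPolyDP(k,6,True)[:,0]+[x0,y0]
    for p in ap: print(p,plane(n,p,z).round(4))
E
```

```text
top [ 15. 117. 133.]
((38.87895965576172, 32.95814514160156), (68.39868927001953, 50.84714889526367), 87.27368927001953) 2985.5
[382 235] [ 0.557 -0.128  0.004]
[404 242] [ 0.5438 -0.1886  0.004 ]
[403 249] [ 0.5243 -0.1872  0.004 ]
[385 250] [ 0.5166 -0.1391  0.004 ]
[386 300] [ 0.3834 -0.1515  0.004 ]
[434 301] [ 0.3939 -0.2771  0.004 ]
[430 235] [ 0.5705 -0.2575  0.004 ]
side [ 18.  94. 180.]
((104.0, 17.0), (34.0, 40.0), 90.0) 933.0
[359 295] [ 0.5528 -0.1373  0.004 ]
[385 329] [ 0.54   -0.2503  0.004 ]
[399 328] [ 0.565 -0.26   0.004]
[395 295] [ 0.6187 -0.171   0.004 ]
```

View pics/s1.png

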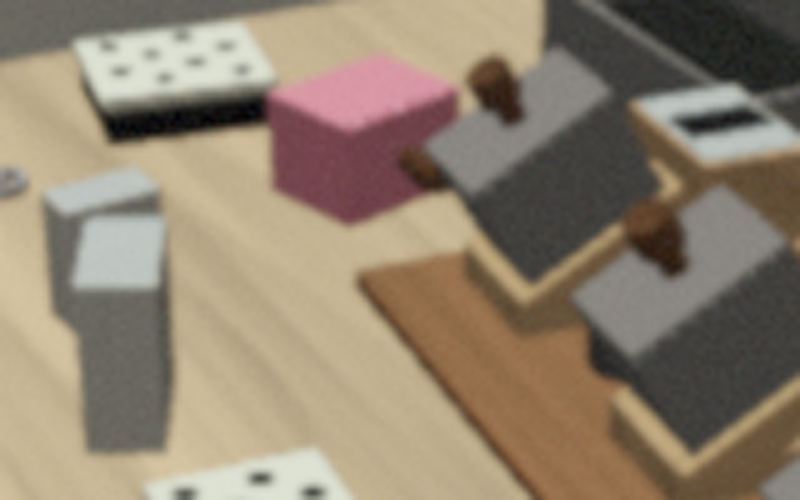

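View pics/t1.png

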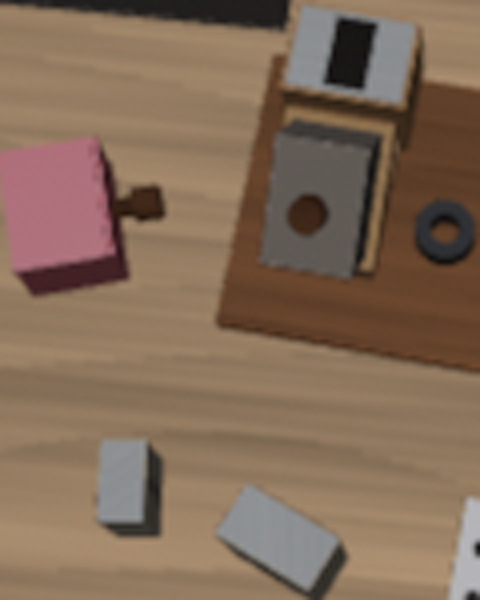

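The side crop shows the small block's top at about (43–160,168–215), the knob at (493,82), and the lid's top corners at (560,48), (612,92), (475,195) and (427,150). In the top crop the small block's top is at (97–149,438–523) and the knob is at (308,214).

```bash
cat > m.py <<'E'
from h import *
S=lambda u,v:((u+.5)/5-.5+225,(v+.5)/5-.5+165)
T=lambda u,v:((u+.5)/4-.5+205,(v+.5)/4-.5+135)
def show(name,ss,tt):
    P=[]
    for a,b in zip(ss,tt):
        p,e=tri(a,b);P.append(p);print(name,p.round(4),round(e,4))
    P=np.array(P);print('  mean',P.mean(0).round(4));return P
if __name__=='__main__':
    b=show('block',[S(146,168),S(160,190),S(62,215),S(43,195)],[T(103,438)]*0+[T(149,438),T(144,523),T(97,519),T(103,438)]) if 0 else None
    # order: far-left,far-right,near-right,near-left (top view TL,TR,BR,BL)
    b=show('block',[S(146,168),S(160,190),S(62,215),S(43,195)],[T(103,438),T(149,438),T(144,523),T(97,519)])
    print('len',np.linalg.norm(b[0]-b[3]),np.linalg.norm(b[0]-b[1]))
    l=show('lidtop',[S(560,48),S(612,92),S(475,195),S(427,150)],[T(284,133),T(366,143),T(348,279),T(260,264)])
    x=(l[0]+l[1]-l[2]-l[3])/2;y=(l[0]+l[3]-l[1]-l[2])/2
    print('x',np.linalg.norm(x),np.degrees(np.arctan2(x[1],x[0])),np.degrees(np.arcsin(x[2]/np.linalg.norm(x))),'y',np.linalg.norm(y),np.degrees(np.arctan2(-y[0],y[1])))
    show('knob',[S(493,82)],[T(308,214)])
    q=show('label',[S(738,83),S(712,165),S(630,103)],[T(303,5),T(406,108),T(285,92)])
    show('mat',[(289,327),(342,303),(385,334),(331,360)],[(386,301),(386,250),(433,248),(437,300)])
    t=cv2.imread('pics/top0.png')
    g=cv2.cvtColor(t,cv2.COLOR_BGR2HSV)
    for x0,y0,x1,y1,nm in((225,235,250,275,'small'),(255,250,300,290,'big'),):
        h=g[y0:y1,x0:x1];m=((h[...,1]<60)&(h[...,2]>115)).astype('uint8')
        k=max(cv2.findContours(m,0,2)[0],key=cv2.contourArea);r=cv2.minAreaRect(k);print(nm,np.add(r[0],(x0,y0)),r[1:],plane('top',np.add(r[0],(x0,y0)),.07).round(4))
    pts=np.array([T(220,325),T(480,372),])
    w=[plane('top',p,.012) for p in pts];d=w[0]-w[1];print('board yaw',np.degrees(np.arctan2(-d[0],d[1])))
E
python3 m.py
```

```text
block [0.4796 0.2622 0.0694] 0.004
block [0.4795 0.2338 0.0698] 0.0023
block [0.4256 0.2292 0.0699] 0.0012
block [0.4257 0.2594 0.0676] 0.0005
  mean [0.4526 0.2462 0.0692]
len 0.05406418192569123 0.028380061610759472
lidtop [0.6677 0.1643 0.1368] 0.0019
lidtop [0.6678 0.1134 0.133 ] 0.0021
lidtop [0.5933 0.1172 0.092 ] 0.0026
lidtop [0.5971 0.1744 0.0913] 0.0017
  mean [0.6315 0.1423 0.1133]
x 0.08476627113863124 -5.5032904559509195 30.713142312225663 y 0.05413764964267963 -1.9557496071082208
knob [0.6179 0.143  0.1362] 0.0005
  mean [0.6179 0.143  0.1362]
label [0.7751 0.1678 0.0953] 0.0031
label [0.7115 0.093  0.093 ] 0.0026
label [0.7131 0.1725 0.0946] 0.0014
  mean [0.7332 0.1444 0.0943]
mat [ 0.3843 -0.1538 -0.0047] 0.0056
mat [ 5.144e-01 -1.410e-01  4.000e-04] 0.0067
mat [ 0.5324 -0.2654  0.0074] 0.0051
mat [ 0.4008 -0.284   0.014 ] 0.0094
  mean [ 0.4579 -0.2111  0.0042]
small [235. 255.] ((20.0, 12.0), 90.0) [0.451  0.2469 0.07  ]
big [273.82188797 268.35193253] ((27.711654663085938, 15.591899871826172), 31.607501983642578) [0.4273 0.1448 0.07  ]
board yaw -4.562857461860442
```

```bash
cat >> h.py <<'E'
def T(pos,rot):
    M=np.eye(4);M[:3,3]=pos;M[:3,:3]=rot;return M
def frame(yaw,tilt,yawy=None):  # tool y level at yaw, tool z leaning `tilt` from down toward +x
    return R.from_euler('z',yaw,degrees=True).as_matrix()@R.from_euler('y',-tilt,degrees=True).as_matrix()@np.diag([-1,1,-1.])
def cur(o=None):
    o=o or ctrl.get_obs();return T(o['tool_pos'],R.from_quat(o['tool_rot']).as_matrix())
def plan(A,grasp,Rt,mode='screw'):
    """row for moving tool A so that grasp point is at grasp with rotation Rt; returns target"""
    from scipy.linalg import logm,expm
    B=T(np.array(grasp)-Rt[:,2]*.171,Rt);D=np.linalg.inv(A)@B
    rv=R.from_matrix(D[:3,:3]).as_rotvec()
    n=int(np.ceil(max(np.linalg.norm(D[:3,3])/.035,np.linalg.norm(rv)/.11,1)))
    E=np.real(expm(np.real(logm(D))/n))
    print(n,'rows of',(E[:3,3]*1000).round(1).tolist(),R.from_matrix(E[:3,:3]).as_rotvec().round(4).tolist(),'| total',(D[:3,3]*1000).round(1),rv.round(3))
    P=A.copy();zs=[]
    for i in range(n): P=P@E;zs.append((P[:3,3]+.171*P[:3,2]).round(2).tolist())
    print('  grasp path',zs[::max(1,n//4)]);return B
E
python3 - <<'E'
from m import *
t=cv2.imread('pics/top0.png');s=cv2.imread('pics/side0.png')
def dark(im,c,r,f):
    x,y=c;p=im[y-r:y+r+1,x-r:x+r+1].astype(float)
    w=(p[...,2]-p[...,0]>12)&(p.mean(2)<f);m=w.astype('uint8')
    k=max(cv2.findContours(m,0,2)[0],key=cv2.contourArea);M=cv2.moments(k);return (M['m10']/M['m00']+x-r,M['m01']/M['m00']+y-r,M['m00'])
w=[]
for c in((282,188),(349,200),(416,209)):
    d=dark(t,c,7,75);p=plane('top',d[:2],.1345);w.append(p);print(d,p.round(4))
d=w[0]-w[2];print('yaw',np.degrees(np.arctan2(-d[0],d[1])),np.linalg.norm(d))
show('big',[S(95,217),S(167,215),S(160,288),S(72,287)],[T(250,487),T(343,544),T(310,594),T(216,532)])
for p in [(386,250),(433,248),(437,300),(386,301)]:print('mat',plane('top',p,.004).round(4))
E
```

```text
(281.3581081081081, 188.07432432432432, 74.0) [0.6187 0.1438 0.1345]
(349.4150110375276, 200.20971302428256, 75.5) [ 0.6051 -0.0258  0.1345]
(418.3100233100233, 211.84615384615384, 71.5) [ 0.5931 -0.1954  0.1345]
yaw -4.306781041001704 0.34013916373654113
big [0.4367 0.1655 0.0976] 0.0305
big [0.4244 0.0966 0.1274] 0.0124
big [0.4101 0.1122 0.0854] 0.04
big [0.421  0.1875 0.052 ] 0.0135
  mean [0.423  0.1404 0.0906]
mat [ 0.5168 -0.1418  0.004 ]
mat [ 0.5355 -0.2674  0.004 ]
mat [ 0.3974 -0.2848  0.004 ]
mat [ 0.3808 -0.1516  0.004 ]
```

```bash
python3 - <<'E'
from h import *
k=np.array([.6185,.1434,.135]);F=frame(-4.3,30)
B=plan(cur(),k-F[:,2]*.09+[0,0,0],F)
E
```

```text
14 rows of [-23.1, -24.9, 8.6] [-0.0063, -0.0371, -0.0233] | total [-387.2 -290.    43.4] [-0.089 -0.519 -0.326]
  grasp path [[0.27, 0.54, 0.22], [0.32, 0.44, 0.21], [0.39, 0.35, 0.2], [0.47, 0.26, 0.2], [0.55, 0.17, 0.21]]
```

Emit:
drive_tool([
  [-23.1,-24.9,8.6,-0.0063,-0.0371,-0.0233],
  [-23.1,-24.9,8.6,-0.0063,-0.0371,-0.0233],
  [-23.1,-24.9,8.6,-0.0063,-0.0371,-0.0233],
  [-23.1,-24.9,8.6,-0.0063,-0.0371,-0.0233],
  [-23.1,-24.9,8.6,-0.0063,-0.0371,-0.0233],
  [-23.1,-24.9,8.6,-0.0063,-0.0371,-0.0233],
  [-23.1,-24.9,8.6,-0.0063,-0.0371,-0.0233],
  [-23.1,-24.9,8.6,-0.0063,-0.0371,-0.0233],
  [-23.1,-24.9,8.6,-0.0063,-0.0371,-0.0233],
  [-23.1,-24.9,8.6,-0.0063,-0.0371,-0.0233],
  [-23.1,-24.9,8.6,-0.0063,-0.0371,-0.0233],
  [-23.1,-24.9,8.6,-0.0063,-0.0371,-0.0233],
  [-23.1,-24.9,8.6,-0.0063,-0.0371,-0.0233],
  [-23.1,-24.9,8.6,-0.0063,-0.0371,-0.0233],
  [0,0,0,0,0,0],
  [0,0,0,0,0,0],
  [0,0,0,0,0,0],
], hand=50, squeeze=45)

```text
clock: 1.52
tool_pos: [0.4879, 0.1539, 0.3607]
tool_rot: [0.037, 0.965, -0.01, 0.258]
wrist_force: [-0.2, 1.1, -0.2]
finger_gap: 0.542
finger_force: 0.0
```

```bash
python3 - <<'E'
from h import *
k=np.array([.6185,.1434,.135]);F=frame(-4.3,30)
o=ctrl.get_obs();print(o['q'].round(3),o['wrist_force'])
B=plan(cur(o),k-F[:,2]*.09,F);B=plan(cur(o),k,F)
s=ctrl.get_image('side');t=ctrl.get_image('top')
a=cv2.resize(s[110:260,260:440],None,fx=3,fy=3);b=cv2.resize(t[130:260,200:330],(400,400))
c=np.zeros((450,940,3),'uint8');c[:450,:540]=a;c[:400,540:]=b
cv2.imwrite('pics/p2.png',cv2.resize(c,None,fx=.85,fy=.85))
E
```

```text
[ 0.374  0.14   2.09  -0.488  0.481 -0.734] [-0.23930359  1.08716894 -0.23959724]
1 rows of [-0.6, -0.6, -0.1] [0.0, -0.0004, -0.0012] | total [-0.6 -0.6 -0.1] [ 0.    -0.    -0.001]
  grasp path [[0.57, 0.15, 0.21]]
3 rows of [-0.2, -0.2, 30.0] [0.0, -0.0001, -0.0004] | total [-0.6 -0.6 89.9] [ 0.    -0.    -0.001]
  grasp path [[0.59, 0.15, 0.19], [0.6, 0.14, 0.16], [0.62, 0.14, 0.14]]
```

View pics/p2.png

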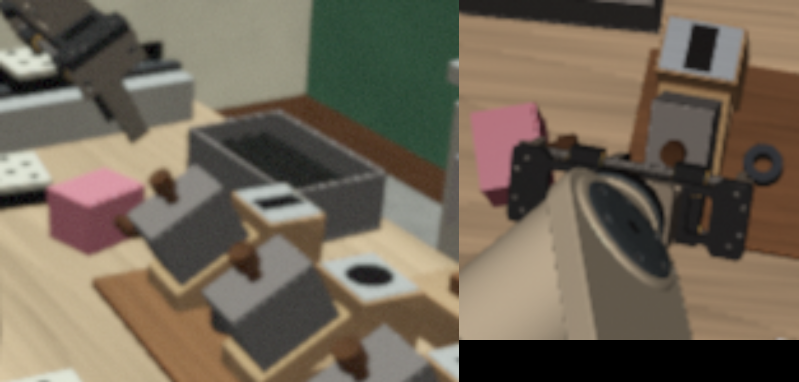

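The gripper lies above the knob in line with its axis (side crop: fingertip at (138,135), knob at (163,185)), and the pink lid is clear. Next I approach and close.

Emit:
drive_tool([
  [-0.6,-0.6,10,0,0,-0.001],
  [0,0,12,0,0,0],
  [0,0,12,0,0,0],
  [0,0,12,0,0,0],
  [0,0,12,0,0,0],
  [0,0,10,0,0,0],
  [0,0,8,0,0,0],
  [0,0,6,0,0,0],
  [0,0,6,0,0,0],
  [0,0,0,0,0,0],
  [0,0,0,0,0,0],
])

```text
clock: 2.53
tool_pos: [0.5327, 0.15, 0.285]
tool_rot: [0.036, 0.965, -0.01, 0.259]
wrist_force: [-0.9, 0.1, 0.5]
finger_gap: 0.545
finger_force: 0.0
```

Emit:
drive_tool([
  [0,0,0,0,0,0],
  [0,0,0,0,0,0],
  [0,0,0,0,0,0],
  [0,0,0,0,0,0],
  [0,0,0,0,0,0],
  [0,0,0,0,0,0],
  [0,0,0,0,0,0],
  [0,0,0,0,0,0],
  [0,0,0,0,0,0],
  [0,0,0,0,0,0],
], hand=0)

```text
clock: 3.37
tool_pos: [0.5326, 0.1501, 0.2853]
tool_rot: [0.036, 0.965, -0.01, 0.259]
wrist_force: [-3.5, -0.4, 6.0]
finger_gap: 0.25
finger_force: 45.0
```

Gripped at 23 mm, which matches the knob. Next I draw the lid off along the axis.

Emit:
drive_tool([
  [0,0,-3,0,0,0],
  [0,0,-5,0,0,0],
  [0,0,-7,0,0,0],
  [0,0,-8,0,0,0],
  [0,0,-10,0,0,0],
  [0,0,-12,0,0,0],
  [0,0,-15,0,0,0],
  [0,0,-15,0,0,0],
  [0,0,-20,0,0,0],
  [0,0,-20,0,0,0],
  [0,0,-20,0,0,0],
  [0,0,-15,0,0,0],
  [0,0,0,0,0,0],
  [0,0,0,0,0,0],
])

```text
clock: 4.53
tool_pos: [0.4574, 0.1558, 0.4162]
tool_rot: [0.036, 0.965, -0.009, 0.26]
wrist_force: [-0.2, -0.0, -1.2]
finger_gap: 0.251
finger_force: 45.0
```

```bash
python3 - <<'E'
from h import *
o=ctrl.get_obs();print(o['wrist_force'],o['finger_gap'],o['q'].round(2))
A=cur(o);g=A[:3,3]+.171*A[:3,2];print(g)
B=plan(A,[.43,.0,.30],frame(3,15))
B=plan(B,[.4576,-.2114,.25],frame(7,0))
cv2.imwrite('pics/p3.png',cv2.resize(ctrl.get_image('side')[80:300,230:480],None,fx=2.6,fy=2.6))
E
```

```text
[-0.17224325 -0.02847758 -1.17520404] 0.2514012131842049 [ 0.41  0.01  2.08 -0.42  0.61 -0.8 ]
[0.54312605 0.14972902 0.26841739]
6 rows of [7.2, -26.6, -12.1] [-0.0078, 0.0441, -0.0195] | total [  27.  -162.8  -72.6] [-0.047  0.265 -0.117]
  grasp path [[0.52, 0.13, 0.27], [0.5, 0.1, 0.28], [0.48, 0.08, 0.28], [0.46, 0.05, 0.29], [0.45, 0.03, 0.29], [0.43, 0.0, 0.3]]
7 rows of [-6.8, -30.6, 7.5] [-0.0013, 0.0374, -0.0099] | total [ -47.3 -212.6   58.4] [-0.009  0.262 -0.069]
  grasp path [[0.43, -0.03, 0.29], [0.44, -0.06, 0.29], [0.44, -0.09, 0.28], [0.45, -0.12, 0.27], [0.45, -0.15, 0.26], [0.45, -0.18, 0.26], [0.46, -0.21, 0.25]]
```

View pics/p3.png

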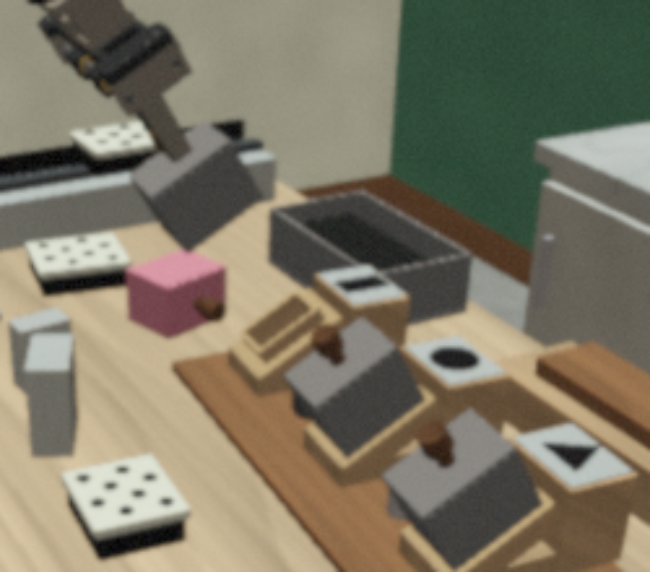

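The lid is off and held squarely (about (195,185) in the crop), the pocket is open at (285,335), and the other lids are still on. Next I carry it to the mat.

Emit:
drive_tool([
  [2,-7,-3,-0.002,0.011,-0.005],
  [3.8,-13.3,-6,-0.0039,0.022,-0.0098],
  [3.8,-13.3,-6,-0.0039,0.022,-0.0098],
  [3.8,-13.3,-6,-0.0039,0.022,-0.0098],
  [3.8,-13.3,-6,-0.0039,0.022,-0.0098],
  [3.8,-13.3,-6,-0.0039,0.022,-0.0098],
  [3.8,-13.3,-6,-0.0039,0.022,-0.0098],
  [3.8,-13.3,-6,-0.0039,0.022,-0.0098],
  [3.8,-13.3,-6,-0.0039,0.022,-0.0098],
  [3.8,-13.3,-6,-0.0039,0.022,-0.0098],
  [3.8,-13.3,-6,-0.0039,0.022,-0.0098],
  [3.8,-13.3,-6,-0.0039,0.022,-0.0098],
  [2,-7,-3,-0.002,0.011,-0.005],
])

```text
clock: 5.67
tool_pos: [0.3849, -0.0043, 0.4631]
tool_rot: [-0.026, 0.991, 0.003, 0.128]
wrist_force: [0.7, -0.3, -1.1]
finger_gap: 0.25
finger_force: 45.0
```

Emit:
drive_tool([
  [-3.4,-15.3,3.8,-0.0007,0.0187,-0.005],
  [-3.4,-15.3,3.8,-0.0007,0.0187,-0.005],
  [-3.4,-15.3,3.8,-0.0007,0.0187,-0.005],
  [-3.4,-15.3,3.8,-0.0007,0.0187,-0.005],
  [-3.4,-15.3,3.8,-0.0007,0.0187,-0.005],
  [-3.4,-15.3,3.8,-0.0007,0.0187,-0.005],
  [-3.4,-15.3,3.8,-0.0007,0.0187,-0.005],
  [-3.4,-15.3,3.8,-0.0007,0.0187,-0.005],
  [-3.4,-15.3,3.8,-0.0007,0.0187,-0.005],
  [-3.4,-15.3,3.8,-0.0007,0.0187,-0.005],
  [-3.4,-15.3,3.8,-0.0007,0.0187,-0.005],
  [-3.4,-15.3,3.8,-0.0007,0.0187,-0.005],
  [-3.4,-15.3,3.8,-0.0007,0.0187,-0.005],
  [-3.4,-15.3,3.8,-0.0007,0.0187,-0.005],
  [0,0,0,0,0,0],
  [0,0,0,0,0,0],
  [0,0,0,0,0,0],
])

```text
clock: 7.08
tool_pos: [0.4573, -0.2118, 0.4175]
tool_rot: [-0.061, 0.998, 0.0, -0.001]
wrist_force: [-0.1, 0.2, -0.7]
finger_gap: 0.245
finger_force: 45.0
```

```bash
python3 - <<'E'
from h import *
o=ctrl.get_obs();print(o['wrist_force'],o['finger_gap'],o['q'].round(2))
A=cur(o);print(A[:3,3]+.171*A[:3,2],A[:3,2])
plan(A,[.4576,-.2114,.25],frame(7,0));plan(A,[.4576,-.2114,.104],frame(7,0))
cv2.imwrite('pics/p4.png',cv2.resize(ctrl.get_image('side')[100:400,200:500],(600,600)))
E
```

```text
[-0.10013849  0.20963176 -0.65453004] 0.24500343922732368 [-0.44  0.15  1.87 -0.    1.12 -2.13]
[ 0.45680382 -0.21184743  0.24650504] [-2.96119147e-03 -1.28077594e-04 -9.99995607e-01]
1 rows of [-0.3, 0.4, -3.5] [0.0002, -0.003, 0.0002] | total [-0.3  0.4 -3.5] [ 0.    -0.003  0.   ]
  grasp path [[0.46, -0.21, 0.25]]
5 rows of [-0.1, 0.1, 28.5] [0.0, -0.0006, 0.0] | total [ -0.8   0.4 142.5] [ 0.    -0.003  0.   ]
  grasp path [[0.46, -0.21, 0.22], [0.46, -0.21, 0.19], [0.46, -0.21, 0.16], [0.46, -0.21, 0.13], [0.46, -0.21, 0.1]]
```

View pics/p4.png

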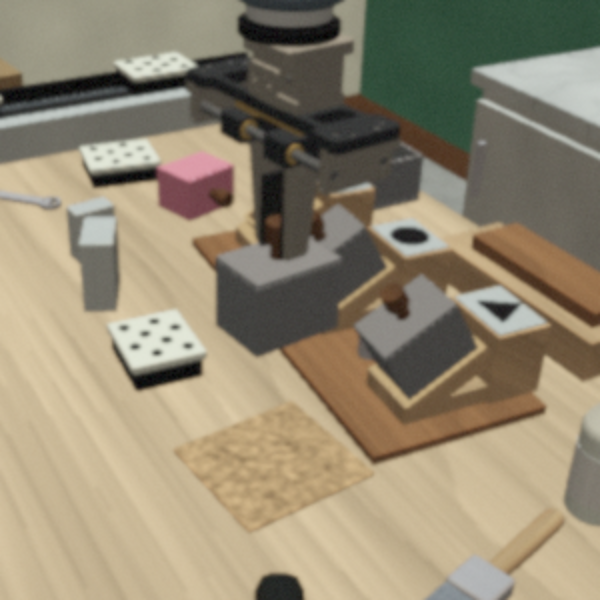

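The lid hangs upright and square over the mat, whose corners are at about (177,452), (290,405), (370,473) and (255,528). Next I lower it.

Emit:
drive_tool([
  [-0.8,0.4,10,0,-0.003,0],
  [0,0,18,0,0,0],
  [0,0,20,0,0,0],
  [0,0,20,0,0,0],
  [0,0,20,0,0,0],
  [0,0,18,0,0,0],
  [0,0,12,0,0,0],
  [0,0,8,0,0,0],
  [0,0,6,0,0,0],
  [0,0,4,0,0,0],
  [0,0,2,0,0,0],
  [0,0,1,0,0,0],
  [0,0,0,0,0,0],
  [0,0,0,0,0,0],
  [0,0,0,0,0,0],
])

```text
clock: 8.38
tool_pos: [0.4586, -0.2118, 0.2798]
tool_rot: [-0.061, 0.998, -0.001, 0.001]
wrist_force: [-0.5, 0.6, -0.9]
finger_gap: 0.245
finger_force: 45.0
```

Emit:
drive_tool([
  [0,0,2,0,0,0],
  [0,0,2,0,0,0],
  [0,0,1,0,0,0],
  [0,0,1,0,0,0],
  [0,0,1,0,0,0],
  [0,0,0,0,0,0],
  [0,0,0,0,0,0],
])

```text
clock: 8.97
tool_pos: [0.4584, -0.2117, 0.2722]
tool_rot: [-0.062, 0.998, -0.0, 0.0]
wrist_force: [0.8, 0.3, -1.3]
finger_gap: 0.25
finger_force: 45.0
```

Grasp height is now 0.101. I continue in small steps.

Emit:
drive_tool([
  [0,0,1,0,0,0],
  [0,0,1,0,0,0],
  [0,0,1,0,0,0],
  [0,0,0,0,0,0],
  [0,0,0,0,0,0],
])

```text
clock: 9.38
tool_pos: [0.4584, -0.2117, 0.2692]
tool_rot: [-0.061, 0.998, -0.0, 0.0]
wrist_force: [1.2, -0.8, -0.6]
finger_gap: 0.25
finger_force: 45.0
```

Emit:
drive_tool([
  [0,0,1,0,0,0],
  [0,0,0.5,0,0,0],
  [0,0,0,0,0,0],
  [0,0,0,0,0,0],
])

```text
clock: 9.72
tool_pos: [0.4585, -0.2118, 0.2679]
tool_rot: [-0.061, 0.998, -0.0, 0.001]
wrist_force: [0.6, -0.7, 0.5]
finger_gap: 0.248
finger_force: 45.0
```

Emit:
drive_tool([
  [0,0,0.5,0,0,0],
  [0,0,0.5,0,0,0],
  [0,0,0,0,0,0],
  [0,0,0,0,0,0],
])

```text
clock: 10.05
tool_pos: [0.4586, -0.212, 0.2677]
tool_rot: [-0.062, 0.998, -0.001, 0.001]
wrist_force: [-2.4, -1.4, 10.5]
finger_gap: 0.248
finger_force: 45.0
```

The lid has made contact with the mat. I release and rise.

Emit:
drive_tool([
  [0,0,-0.5,0,0,0],
  [0,0,0,0,0,0],
  [0,0,0,0,0,0],
])

```text
clock: 10.3
tool_pos: [0.4586, -0.2119, 0.2678]
tool_rot: [-0.062, 0.998, -0.001, 0.001]
wrist_force: [-2.8, -1.9, 7.3]
finger_gap: 0.248
finger_force: 45.0
```

Emit:
drive_tool([
  [0,0,0,0,0,0],
  [0,0,0,0,0,0],
  [0,0,0,0,0,0],
  [0,0,0,0,0,0],
  [0,0,0,0,0,0],
  [0,0,-5,0,0,0],
  [0,0,-10,0,0,0],
  [0,0,-20,0,0,0],
  [0,0,-25,0,0,0],
  [0,0,-30,0,0,0],
  [0,0,-30,0,0,0],
  [0,0,0,0,0,0],
], hand=50)

```text
clock: 11.3
tool_pos: [0.4597, -0.2123, 0.3937]
tool_rot: [-0.062, 0.998, -0.003, 0.004]
wrist_force: [1.5, 0.0, 1.2]
finger_gap: 0.547
finger_force: 0.0
```

```bash
python3 - <<'E'
from h import *
A=cur();g=A[:3,3]+.171*A[:3,2];print(g)
# to above block; then rows
B=plan(A,[.4526,.2465,.21],frame(4,0))
cv2.imwrite('pics/p5.png',cv2.resize(ctrl.get_image('side')[140:380,200:440],(600,600)))
E
```

```text
[ 0.46129362 -0.21303092  0.22268156]
14 rows of [-2.7, 32.7, 0.8] [-0.0004, 0.0006, 0.0038] | total [-49.2 456.2  10.5] [-0.005  0.009  0.053]
  grasp path [[0.46, -0.18, 0.22], [0.46, -0.08, 0.22], [0.45, 0.02, 0.22], [0.45, 0.12, 0.21], [0.45, 0.21, 0.21]]
```

View pics/p5.png

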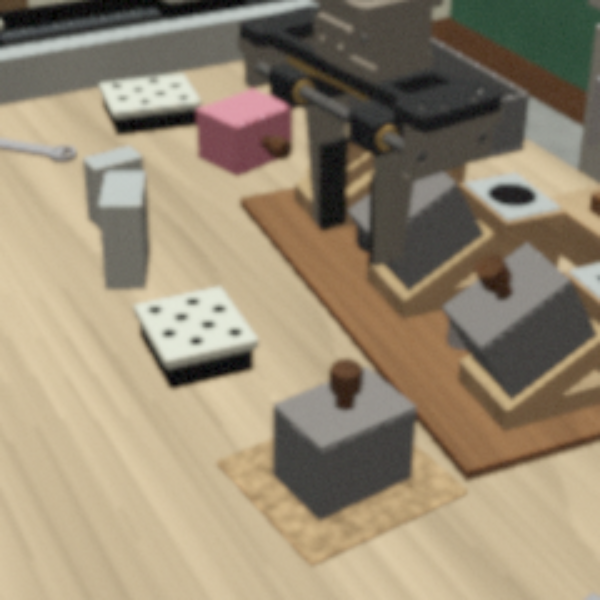

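The lid stands upright, knob up, centred on the mat (body about (345,440) in the crop, mat spanning 220–465). Next I go to the block.

Emit:
drive_tool([
  [-2.7,15,0.8,-0.0004,0.0006,0.0038],
  [-2.7,32.7,0.8,-0.0004,0.0006,0.0038],
  [-2.7,32.7,0.8,-0.0004,0.0006,0.0038],
  [-2.7,32.7,0.8,-0.0004,0.0006,0.0038],
  [-2.7,32.7,0.8,-0.0004,0.0006,0.0038],
  [-2.7,32.7,0.8,-0.0004,0.0006,0.0038],
  [-2.7,32.7,0.8,-0.0004,0.0006,0.0038],
  [-2.7,32.7,0.8,-0.0004,0.0006,0.0038],
  [-2.7,32.7,0.8,-0.0004,0.0006,0.0038],
  [-2.7,32.7,0.8,-0.0004,0.0006,0.0038],
  [-2.7,32.7,0.8,-0.0004,0.0006,0.0038],
  [-2.7,32.7,0.8,-0.0004,0.0006,0.0038],
  [-2.7,32.7,0.8,-0.0004,0.0006,0.0038],
  [-2.7,32.7,0.8,-0.0004,0.0006,0.0038],
  [0,17.7,0,0,0,0],
  [0,0,0,0,0,0],
  [0,0,0,0,0,0],
  [0,0,0,0,0,0],
], hand=60)

```text
clock: 12.85
tool_pos: [0.4515, 0.247, 0.3763]
tool_rot: [-0.035, 0.999, 0.002, -0.004]
wrist_force: [0.7, 0.1, 0.4]
finger_gap: 0.653
finger_force: 0.0
```

```bash
python3 - <<'E'
from h import *
from m import S
o=ctrl.get_obs();A=cur(o);print(A[:3,3]+.171*A[:3,2],o['finger_gap'],o['q'].round(2))
B=plan(A,[.4526,.2462,.055],frame(4,0))
f=plane('side',S(90,450),0);tops=[ (abs(project('side',f+[0,0,z])[0]-S(72,287)).sum(),z) for z in np.arange(.06,.13,.002)];print('big height',f,min(tops))
s=ctrl.get_image('side');t=ctrl.get_image('top');cv2.imwrite('pics/s6.png',s);cv2.imwrite('pics/t6.png',t)
a=cv2.resize(s[190:270,220:360],(700,400),interpolation=2);b=cv2.resize(t[140:240,240:340],(400,400),interpolation=2)
c=np.zeros((600,800,3),'uint8')
c[:300,:525]=cv2.resize(a,(525,300));c[300:600,:300]=cv2.resize(t[150:230,250:330],(300,300),interpolation=2)
c[300:600,300:700]=cv2.resize(t[205:295,190:310],(400,300),interpolation=2)
cv2.imwrite('pics/p6.png',c)
E
```

```text
[0.44997815 0.24746515 0.205293  ] 0.6530905290158194 [ 0.5   0.21  1.89  0.01  1.04 -1.15]
5 rows of [-0.4, -0.2, 30.1] [0.0007, -0.0018, 0.0001] | total [ -2.3  -1.4 150.3] [ 0.004 -0.009  0.   ]
  grasp path [[0.45, 0.25, 0.18], [0.45, 0.25, 0.15], [0.45, 0.25, 0.12], [0.45, 0.25, 0.09], [0.45, 0.25, 0.05]]
big height [0.39642571 0.12482558 0.        ] (np.float64(1.0866020116162645), np.float64(0.08600000000000002))
```

View pics/p6.png

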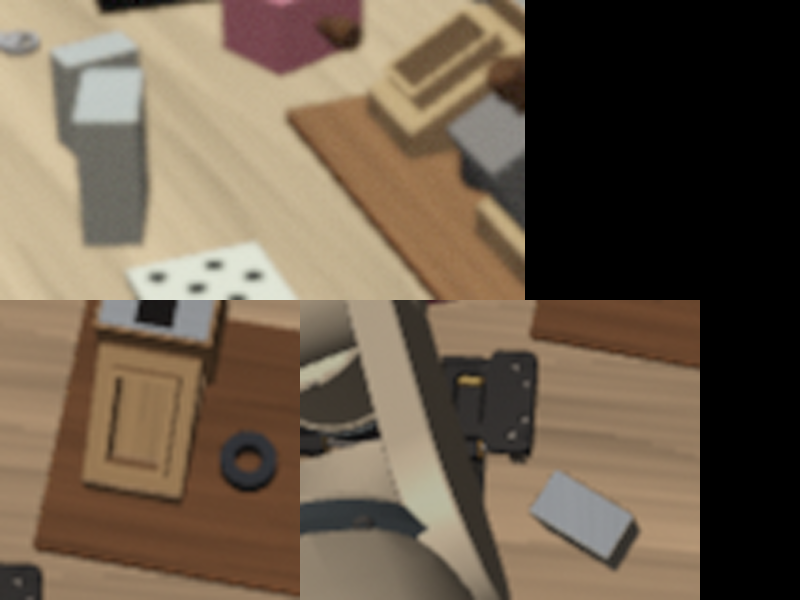

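The gripper is above the small block, clear of the bigger one, which is 86 mm high. The open pocket shows its mouth at about (118–182,370–473) in the top crop and (392–490,12–88) in the side crop.

Emit:
drive_tool([
  [-2.3,-1.4,10,0.004,-0.009,0],
  [0,0,20,0,0,0],
  [0,0,25,0,0,0],
  [0,0,25,0,0,0],
  [0,0,25,0,0,0],
  [0,0,20,0,0,0],
  [0,0,12,0,0,0],
  [0,0,8,0,0,0],
  [0,0,5,0,0,0],
  [0,0,0,0,0,0],
  [0,0,0,0,0,0],
  [0,0,0,0,0,0],
])

```text
clock: 13.95
tool_pos: [0.4548, 0.2467, 0.2277]
tool_rot: [-0.035, 0.999, 0.001, 0.001]
wrist_force: [0.3, 0.1, -0.1]
finger_gap: 0.657
finger_force: 0.0
```

```bash
python3 - <<'E'
from h import *
o=ctrl.get_obs();A=cur(o);print(A[:3,3]+.171*A[:3,2],A[:3,1],o['wrist_force'])
k=np.array([.6185,.1434,.135]);F=frame(-4.3,30);ax=-F[:,2];x=-F[:,0];y=F[:,1]
fl=k-.102*ax;print('floor',fl,x,y,ax)
def P(n,pts):
    q=project(n,pts)
    return ((q-([250,150] if n=='top' else [220,190])+.5)*3.75-.5+([0,300] if n=='top' else 0)).round(0).tolist()
for nm,a,b,h in(('mouth',31,19,28),('rim',36,24,28),('ledge',48,36,12)):
    c=np.array([fl+ax*h/1e3+x*sx*a/1e3+y*sy*b/1e3 for sx,sy in((1,1),(1,-1),(-1,-1),(-1,1))])
    print(nm,'top',P('top',c),'side',P('side',c))
E
```

```text
[0.45526669 0.24689674 0.05670419] [-0.06956231  0.99757695  0.00114973] [ 0.30620007  0.06669206 -0.12615113]
floor [0.66935644 0.13957608 0.04666541] [ 0.86358766 -0.06493348  0.5       ] [0.07497873 0.99718513 0.        ] [-0.49859257  0.03748936  0.8660254 ]
mouth top [[116.0, 375.0], [170.0, 385.0], [158.0, 471.0], [105.0, 462.0]] side [[463.0, 11.0], [489.0, 33.0], [413.0, 89.0], [390.0, 65.0]]
rim top [[110.0, 367.0], [178.0, 379.0], [164.0, 479.0], [97.0, 468.0]] side [[466.0, 3.0], [498.0, 31.0], [411.0, 97.0], [381.0, 67.0]]
ledge top [[99.0, 344.0], [200.0, 361.0], [181.0, 494.0], [83.0, 477.0]] side [[482.0, 3.0], [531.0, 45.0], [414.0, 132.0], [371.0, 86.0]]
```

Emit:
drive_tool([
  [1.5,0,0,0,0,0],
  [1.2,0,1,0,0,0],
  [0,0,0,0,0,0],
  [0,0,0,0,0,0],
])

```text
clock: 14.28
tool_pos: [0.4516, 0.2465, 0.2261]
tool_rot: [-0.035, 0.999, 0.0, 0.001]
wrist_force: [-0.1, -0.5, 0.3]
finger_gap: 0.656
finger_force: 0.0
```

Emit:
drive_tool([
  [0,0,0,0,0,0],
  [0,0,0,0,0,0],
  [0,0,0,0,0,0],
  [0,0,0,0,0,0],
  [0,0,0,0,0,0],
  [0,0,0,0,0,0],
  [0,0,0,0,0,0],
  [0,0,0,0,0,0],
  [0,0,0,0,0,0],
  [0,0,0,0,0,0],
], hand=0, squeeze=50)

```text
clock: 15.12
tool_pos: [0.4517, 0.2465, 0.2258]
tool_rot: [-0.035, 0.999, 0.0, 0.001]
wrist_force: [-0.3, 0.7, -1.1]
finger_gap: 0.322
finger_force: 49.7
```

```bash
python3 - <<'E'
from h import *
o=ctrl.get_obs();A=cur(o);print(A[:3,3]+.171*A[:3,2],A[:3,1],o['wrist_force'],o['finger_gap']*91.9,o['finger_force'])
t=cv2.imread('pics/t6.png')[150:230,250:330]
g=t.astype(int).sum(2)
m=(g>270).astype('uint8');m[:13]=0
k=max(cv2.findContours(m,0,2)[0],key=cv2.contourArea)
print(cv2.minAreaRect(k));ap=cv2.approxPolyDP(k,3,True)[:,0]
for p in ap: print(p,(p*3.75).round(),plane('top',p+[250,150],.06).round(4))
E
```

```text
[0.45201087 0.24662269 0.05484394] [-6.97967885e-02  9.97561025e-01  6.39371495e-04] [-0.27746962  0.72167139 -1.10264407] 29.554115417195433 49.71712946891785
((39.5, 46.0), (66.0, 79.0), 90.0)
[ 0 13] [ 0. 49.] [0.7038 0.2446 0.06  ]
[ 0 69] [  0. 259.] [0.5507 0.2237 0.06  ]
[10 70] [ 38. 262.] [0.5507 0.1975 0.06  ]
[12 79] [ 45. 296.] [0.5274 0.1892 0.06  ]
[79 79] [296. 296.] [0.5454 0.0166 0.06  ]
[10 67] [ 38. 251.] [0.5587 0.1985 0.06  ]
[19 13] [71. 49.] [0.7091 0.1941 0.06  ]
```

Emit:
drive_tool([
  [0,0,-3,0,0,0],
  [0,0,-6,0,0,0],
  [0,0,-12,0,0,0],
  [0,0,-20,0,0,0],
  [0,0,-25,0,0,0],
  [0,0,-25,0,0,0],
  [0,0,-25,0,0,0],
  [0,0,-25,0,0,0],
  [0,0,-20,0,0,0],
  [0,0,-15,0,0,0],
  [0,0,0,0,0,0],
  [0,0,0,0,0,0],
])

```text
clock: 16.12
tool_pos: [0.4512, 0.2462, 0.4023]
tool_rot: [-0.035, 0.999, 0.001, 0.001]
wrist_force: [-0.3, -0.0, -3.6]
finger_gap: 0.322
finger_force: 49.7
```

```bash
python3 - <<'E'
from h import *
o=ctrl.get_obs();A=cur(o);print(A[:3,3]+.171*A[:3,2],o['wrist_force'],o['finger_gap']*91.9)
F=frame(-4.3,30);ax=-F[:,2];fl=np.array([.6694,.1396,.0467])
plan(A,fl+ax*.175,F)
E
```

```text
[0.45167427 0.24642463 0.23129444] [-0.31554735 -0.01979192 -3.62905852] 29.632554675233038
5 rows of [-6.4, -18.7, 13.0] [0.0078, -0.104, 0.0283] | total [-38.9 -96.7  56. ] [ 0.039 -0.52   0.141]
  grasp path [[0.48, 0.23, 0.22], [0.5, 0.21, 0.21], [0.53, 0.19, 0.2], [0.56, 0.17, 0.2], [0.58, 0.15, 0.2]]
```

Emit:
drive_tool([
  [-3.5,-9.3,6.6,0.0039,-0.052,0.0141],
  [-3.3,-9.3,6.5,0.0039,-0.052,0.0141],
  [-3.3,-9.3,6.5,0.0039,-0.052,0.0141],
  [-3.3,-9.3,6.5,0.0039,-0.052,0.0141],
  [-3.3,-9.3,6.5,0.0039,-0.052,0.0141],
  [-3.3,-9.3,6.5,0.0039,-0.052,0.0141],
  [-3.3,-9.3,6.5,0.0039,-0.052,0.0141],
  [-3.3,-9.3,6.5,0.0039,-0.052,0.0141],
  [-3.3,-9.3,6.5,0.0039,-0.052,0.0141],
  [-3.3,-9.3,6.5,0.0039,-0.052,0.0141],
  [0,0,0,0,0,0],
  [0,0,0,0,0,0],
  [0,0,0,0,0,0],
])

```text
clock: 17.2
tool_pos: [0.4983, 0.153, 0.3466]
tool_rot: [0.036, 0.966, -0.01, 0.257]
wrist_force: [-0.4, -0.8, -3.7]
finger_gap: 0.323
finger_force: 49.7
```

```bash
python3 - <<'E'
from h import *
o=ctrl.get_obs();A=cur(o);print(A[:3,3]+.171*A[:3,2],o['wrist_force'],o['finger_gap']*91.9)
F=frame(-4.3,30);ax=-F[:,2];fl=np.array([.6694,.1396,.0467])
plan(A,fl+ax*.09,F)
s=ctrl.get_image('side')
cv2.imwrite('pics/p7.png',cv2.resize(s[130:260,250:420],None,fx=4.6,fy=4.6,interpolation=2))
E
```

```text
[0.58287341 0.14648215 0.19810346] [-0.36980795 -0.77063349 -3.67060541] 29.650469458941664
3 rows of [0.3, -0.2, 28.2] [-0.0003, -0.0015, 0.0003] | total [ 0.9 -0.5 84.5] [-0.001 -0.004  0.001]
  grasp path [[0.6, 0.15, 0.17], [0.61, 0.14, 0.15], [0.62, 0.14, 0.12]]
```

View pics/p7.png

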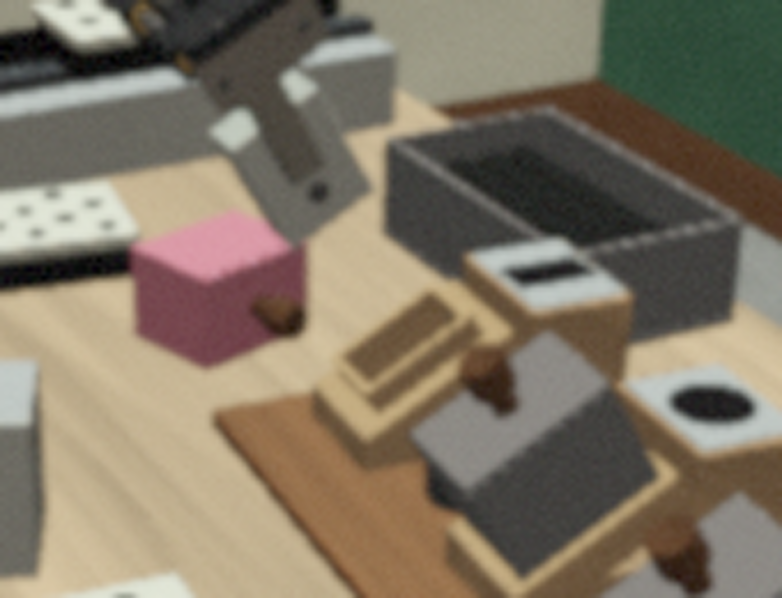

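The block is held along the pocket's axis, its bottom edge from (295,245) to (370,187) parallel to the mouth edge from (370,408) to (480,322). I lower it to just above the rim, then in.

Emit:
drive_tool([
  [0.9,-0.5,8,-0.001,-0.004,0.001],
  [0,0,14,0,0,0],
  [0,0,16,0,0,0],
  [0,0,16,0,0,0],
  [0,0,14,0,0,0],
  [0,0,10,0,0,0],
  [0,0,6,0,0,0],
  [0,0,0,0,0,0],
  [0,0,0,0,0,0],
  [0,0,0,0,0,0],
])

```text
clock: 18.08
tool_pos: [0.54, 0.1496, 0.2747]
tool_rot: [0.036, 0.965, -0.009, 0.26]
wrist_force: [0.4, 0.4, -4.1]
finger_gap: 0.321
finger_force: 49.7
```

```bash
python3 - <<'E'
from h import *
o=ctrl.get_obs();A=cur(o);print(A[:3,3]+.171*A[:3,2],o['wrist_force'],o['finger_gap']*91.9)
F=frame(-4.3,30);ax=-F[:,2];fl=np.array([.6694,.1396,.0467])
plan(A,fl+ax*.0548,F)
s=ctrl.get_image('side');t=ctrl.get_image('top')
c=np.zeros((500,800,3),'uint8');c[:,:500]=cv2.resize(s[160:240,290:370],(500,500),interpolation=2)
c[:300,500:]=cv2.resize(t[150:210,255:315],(300,300),interpolation=2)
cv2.imwrite('pics/p8.png',c)
E
```

```text
[0.62577971 0.14331993 0.12693178] [ 0.38697674  0.38987282 -4.08562203] 29.47538713815528
2 rows of [0.9, -0.2, 18.3] [0.0005, 0.0016, -0.0002] | total [ 1.8 -0.3 36.6] [ 0.001  0.003 -0.   ]
  grasp path [[0.63, 0.14, 0.11], [0.64, 0.14, 0.09]]
```

View pics/p8.png

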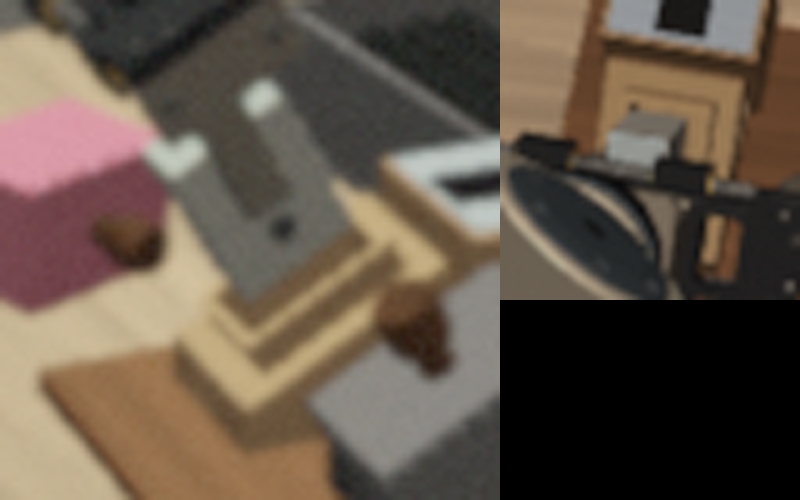

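The block's lower edge, (245,305) to (368,240), lies just above the mouth and parallel to it. I ease it in.

Emit:
drive_tool([
  [1.8,-0.3,2,0.001,0.003,0],
  [0,0,3,0,0,0],
  [0,0,3,0,0,0],
  [0,0,3,0,0,0],
  [0,0,3,0,0,0],
  [0,0,0,0,0,0],
  [0,0,0,0,0,0],
])

```text
clock: 18.77
tool_pos: [0.5455, 0.1487, 0.261]
tool_rot: [0.037, 0.965, -0.01, 0.258]
wrist_force: [-0.4, 0.1, -4.3]
finger_gap: 0.322
finger_force: 49.7
```

Emit:
drive_tool([
  [0,0,3,0,0,0],
  [0,0,3,0,0,0],
  [0,0,3,0,0,0],
  [0,0,3,0,0,0],
  [0,0,0,0,0,0],
  [0,0,0,0,0,0],
])

```text
clock: 19.27
tool_pos: [0.5515, 0.1482, 0.2507]
tool_rot: [0.037, 0.965, -0.01, 0.258]
wrist_force: [0.8, 0.2, -4.1]
finger_gap: 0.325
finger_force: 49.7
```

Emit:
drive_tool([
  [0,0,2,0,0,0],
  [0,0,2,0,0,0],
  [0,0,2,0,0,0],
  [0,0,1,0,0,0],
  [0,0,1,0,0,0],
  [0,0,0,0,0,0],
  [0,0,0,0,0,0],
])

```text
clock: 19.85
tool_pos: [0.5554, 0.1479, 0.2439]
tool_rot: [0.037, 0.965, -0.01, 0.258]
wrist_force: [0.9, 0.3, -3.3]
finger_gap: 0.324
finger_force: 49.7
```

Emit:
drive_tool([
  [0,0,1,0,0,0],
  [0,0,0.5,0,0,0],
  [0,0,0,0,0,0],
  [0,0,0,0,0,0],
])

```text
clock: 20.18
tool_pos: [0.5562, 0.1479, 0.2427]
tool_rot: [0.037, 0.965, -0.01, 0.259]
wrist_force: [-0.8, 0.7, -4.0]
finger_gap: 0.321
finger_force: 49.7
```

Emit:
drive_tool([
  [0,0,0.5,0,0,0],
  [0,0,0.5,0,0,0],
  [0,0,0,0,0,0],
  [0,0,0,0,0,0],
])

```text
clock: 20.52
tool_pos: [0.5567, 0.1479, 0.2418]
tool_rot: [0.037, 0.965, -0.01, 0.259]
wrist_force: [0.4, -0.3, -3.7]
finger_gap: 0.323
finger_force: 49.7
```

Emit:
drive_tool([
  [0,0,0.5,0,0,0],
  [0,0,0,0,0,0],
  [0,0,0,0,0,0],
])

```text
clock: 20.77
tool_pos: [0.5567, 0.1479, 0.2417]
tool_rot: [0.036, 0.965, -0.01, 0.259]
wrist_force: [-5.7, 1.3, 2.1]
finger_gap: 0.325
finger_force: 49.7
```

Emit:
drive_tool([
  [0,0,0.5,0,0,0],
  [0,0,0,0,0,0],
  [0,0,0,0,0,0],
])

```text
clock: 21.02
tool_pos: [0.5567, 0.1479, 0.2416]
tool_rot: [0.037, 0.965, -0.01, 0.259]
wrist_force: [-11.0, 0.9, 9.2]
finger_gap: 0.321
finger_force: 49.7
```

It is on the floor: force rises steeply at the expected depth. I ease off, open and withdraw.

Emit:
drive_tool([
  [0,0,-0.5,0,0,0],
  [0,0,0,0,0,0],
  [0,0,0,0,0,0],
])

```text
clock: 21.27
tool_pos: [0.5567, 0.1479, 0.2417]
tool_rot: [0.037, 0.965, -0.01, 0.259]
wrist_force: [-6.4, -0.4, 4.9]
finger_gap: 0.324
finger_force: 49.7
```

Emit:
drive_tool([
  [0,0,0,0,0,0],
  [0,0,0,0,0,0],
  [0,0,0,0,0,0],
  [0,0,0,0,0,0],
  [0,0,0,0,0,0],
  [0,0,0,0,0,0],
  [0,0,-5,0,0,0],
  [0,0,-10,0,0,0],
  [0,0,-20,0,0,0],
  [0,0,-30,0,0,0],
  [0,0,-30,0,0,0],
  [0,0,-30,0,0,0],
  [0,0,-20,0,0,0],
  [0,0,0,0,0,0],
], hand=55)

```text
clock: 22.43
tool_pos: [0.4839, 0.1537, 0.3707]
tool_rot: [0.036, 0.965, -0.009, 0.261]
wrist_force: [0.2, 0.8, -0.4]
finger_gap: 0.599
finger_force: 0.0
```

```bash
python3 - <<'E'
from h import *
s=ctrl.get_image('side');o=ctrl.get_obs();print(o['clock'],o['wrist_force'],o['finger_gap'])
cv2.imwrite('pics/p9.png',cv2.resize(s[150:370,220:480],None,fx=2.7,fy=2.7,interpolation=2))
fl=np.array([.6694,.1396,.0467]);F=frame(-4.3,30)
c=[fl-F[:,2]*.07-F[:,0]*a*.027+F[:,1]*b*.015 for a,b in((1,1),(1,-1),(-1,-1),(-1,1))]
print('expected top corners in crop',((project('side',c)-[220,150])*2.7).round())
E
```

```text
22.4833 [-0.4151868  -0.80250676 -0.37668875] 0.5976335756299976
expected top corners in crop [[312.  86.]
 [326.  99.]
 [278. 134.]
 [265. 121.]]
```

View pics/p9.png

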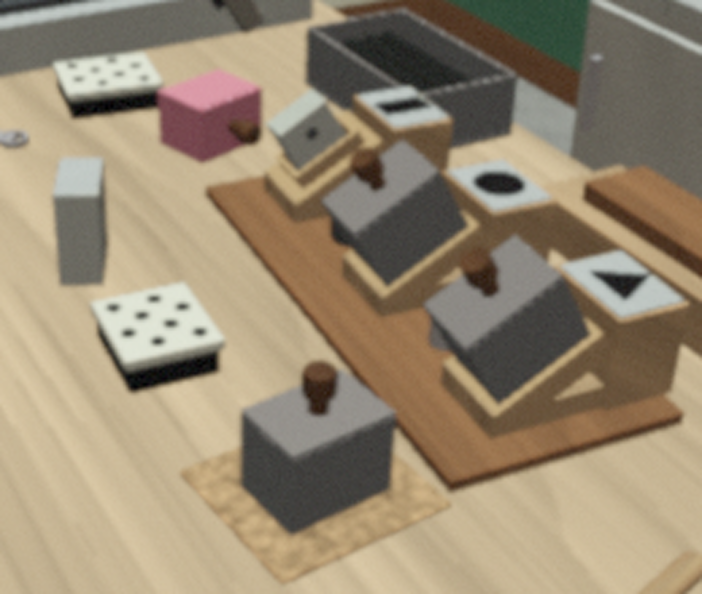

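The lid is upright on the mat and the other lids are on. The block stands in the pocket, its top face around (265–330,90–145). I check the seating numerically, without further pictures.

```bash
python3 - <<'E'
from h import *
s=ctrl.get_image('side')[175:215,312:355]
h=cv2.cvtColor(s,cv2.COLOR_BGR2HSV);m=((h[...,1]<45)&(h[...,2]>165)).astype('uint8')
k=max(cv2.findContours(m,0,2)[0],key=cv2.contourArea)
print(cv2.contourArea(k),(cv2.boxPoints(cv2.minAreaRect(k))+[312,175]).round(1).tolist())
fl=np.array([.6694,.1396,.0467]);F=frame(-4.3,30)
for hh,dx in((.07,0),(.07,-.004),(.08,0)):
  c=[fl-F[:,2]*hh-F[:,0]*(a*.027+dx)+F[:,1]*b*.015 for a,b in((1,1),(1,-1),(-1,-1),(-1,1))]
  print(hh,dx,project('side',c).round(1).tolist())
E
```

```text
131.0 [[318.1, 194.8], [335.4, 181.4], [339.8, 187.0], [322.5, 200.5]]
0.07 0 [[335.5, 182.0], [340.7, 186.5], [322.9, 199.8], [318.0, 194.9]]
0.07 -0.004 [[334.2, 182.9], [339.4, 187.5], [321.6, 200.8], [316.7, 195.9]]
0.08 0 [[333.7, 179.0], [339.0, 183.6], [321.1, 196.9], [316.2, 192.1]]
```

The block's top face lies within 1 px of the seated prediction. I hand in.

```bash
python3 -c "
from rig import ctrl
print(ctrl.close_job())"
```

```text
the job is handed in; nothing more can be done
None
```

The job is handed in at about 22 s: the oblong lid stands knob up in the middle of the mat, and the block is on the pocket floor, within 1 px of the seated position. I viewed 12 pictures, two over the limit of 10.

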